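# Start the loaded microcentrifuge

### The job

The rotor of the bench microcentrifuge is loaded and its time and speed are set: start the run. First switch the power on by pressing in the proud upper half of the black rocker until it stops, next push the lid gently down until it lies fully shut, and only then press the round START key fully in and let go. Leave the square STOP key, the two setting knobs and the rotor alone, do not push the lid further open, and leave the tubes, racks and other things on the bench where they stand.

Things in the scene. Friction and masses are not known exactly. Their poses are not given: they have to be found in the camera images.
- centrifuge: White bench microcentrifuge, fixed, 280 deep x 250 wide x 140 mm high (156 to the top of the shut lid). Origin: centre of its underside; x from its front to its back (away from the robot at yaw 0), y left, z up. The front 95 mm of its top is the grey control panel, rising from 85 mm high in front to 130 mm at the lid (slope 0.442 rad); behind it a round chamber 150 mm wide, lid hinged at the back.
- power (a joint): Power switch: black rocker at the panel's right end, 36 mm along the slope x 24 mm, in a low metal bezel 48 x 34 mm. 0 rad = off: the upper half (nearer the lid) stands proud. Pressing that half about 5 mm to its stop gives 0.32 = on: it then lies parallel to the panel, 8 mm off it, and the lower half stands proud. About 3 N moves it; it stays where it is left.
- power_proud (a point): Middle of the face of the rocker's upper half (the half to press), 13 mm from the rocker's pivot; moves with the rocker. While off, its x and z axes are those of the panel: x up the slope, z square out of the panel.
- lid (a joint): Lid angle: 0 rad = shut, lying flush on its seat; larger = open (starts 0.75 to 1.05; stop at 1.45). The stiff hinge holds it wherever it is left; closing it takes 1 to 5 N near the front edge.
- lid_hinge (a point): Middle of the lid's hinge line, at the back, 140 mm above the bench. Turns with the lid: x from its front edge to the hinge, y along the hinge, z out of the outer face, which looks up and back while open. The lid is a plate 168 mm from hinge to front edge, 210 wide, 16 thick (hinge line at its lower face), with a clear round window 100 mm wide and a 10 mm grip lip at the front.
- lid_push (a point): Point on the lid's outer face, in the middle of its width, 140 mm from the hinge line (28 mm from the front edge); a place to push it down.
- start (a joint): START key: the round white key, 26 mm in diameter, on the panel between rocker and square key. Slides square into the panel: 0 m = up, 0.004 = fully in. Springy: 1 N starts it, 5 N holds it fully in; it comes back up by itself.
- start_top (a point): Centre of the START key's face, 9 mm out of the panel when up; z square out of the panel, x up the slope.
- stop (a joint): STOP key: the square white key, 20 x 20 mm, 48 mm to the left of START. Same travel and spring. Not to be pressed.
- stop_top (a point): Centre of the STOP key's face, 9 mm out of the panel.
- knob_time (a joint): Black round setting knob (24 mm wide, 14 mm high) left of the STOP key: the spin time, already set. Value in rad, 0 as set.
- knob_time_top (a point): Centre of the time knob's face.
- knob_speed (a joint): Black round setting knob, same size, at the left end of the panel: the speed, already set. Value in rad, 0 as set.
- knob_speed_top (a point): Centre of the speed knob's face.
- rotor: Aluminium rotor, 134 mm wide, loaded with twelve capped micro tubes, inside the chamber; its top is 11 mm below the closed lid. Origin: centre of its underside.
- tube_rack: Bystander: white rack full of blood tubes, 172 x 109 mm, 93 mm high to the caps. Origin: centre of its underside, as for all bystanders.
- short_rack: Bystander: small yellow rack, some tubes, 109 x 67 mm, 93 mm high.
- micro_rack: Bystander: low blue block of micro tubes, 70 x 100 x 36 mm, close on the machine's left.
- tube_stand: Bystander: one white-capped tube in a round steel stand 48 mm wide, 101 mm high, close on the machine's right, beside the power switch.
- marker: Bystander: black marker pen, 115 mm long, 12 mm thick, lying in front of the machine.
- specimen_cup: Bystander: clear specimen cup with white lid, 56 mm wide, 70 mm high.
- gel_bottle: Bystander: clear hand-gel bottle, 60 mm wide, 150 mm high.
- bench_timer: Bystander: white bench timer, 60 x 60 x 20 mm.

How it is judged (in metres and radians):
On the way, in this order (a step that is already met when the one before it is completed fails the run):
1. the power rocker is pressed on (value of joint power above 0.24 rad), for 0.1 s.
2. the lid is pushed fully shut, with the power on (value of joint lid below 0.03 rad and value of joint power above 0.24 rad), for 0.2 s.
3. the START key is pressed in, with the lid shut and the power on (all of step 2 and value of joint start above 0.003 m), for 0.1 s.
At the end, for the whole second after the job is handed in: The power rocker is on (over 0.24 of its 0.32 rad), the lid lies shut and still (under 0.03 rad, 5 mm at its front edge), and the START and STOP keys are up (within 1 mm) (all of step 2 and value of joint each of stop, start below 0.001 m and velocity of joint lid between -0.05 and 0.05 rad/s); the robot touches nothing.
It fails at once if out of order: START is pressed before the power is on and the lid shut, or the lid is lowered below 0.35 rad before the power is on ((value of joint start above 0.002 m and (value of joint lid above 0.06 rad or value of joint power below 0.2 rad)) or (value of joint lid below 0.35 rad and value of joint power below 0.2 rad)).
It fails at once if the STOP key is pressed (over 2 mm) or a setting knob is turned (over 0.2 rad) (value of joint stop above 0.002 m or value of joint any of knob_time, knob_speed above 0.2 rad or value of joint any of knob_time, knob_speed below -0.2 rad).
It fails at once if the lid is lifted or pushed further open (over 1.2 rad), or slammed (closing faster than 4 rad/s) (value of joint lid above 1.2 rad or velocity of joint lid below -4 rad/s).
It fails at once if the robot touches the rotor (over 2 N) (contact force between any of the arm, the fingers and rotor above 2 N).
It fails at once if a thing on the bench is shifted by more than 20 mm, lifted or tipped (distance of any of tube_rack, short_rack, micro_rack, tube_stand, marker, specimen_cup, gel_bottle, bench_timer from where it was at the start of the episode above 0.02 m or angle between any of tube_rack, short_rack, micro_rack, tube_stand, marker, specimen_cup, gel_bottle, bench_timer's own z axis and vertical above 0.3 rad).
It also fails if it takes over 51 s, if anything falls off the work surface, if the arm or the gripper's body presses on something with over 40 N, if the wrist force passes 120 N, or if a joint passes its speed limit or range.

### The arm

A 6-joint arm with a two-finger parallel gripper is mounted at the origin on the work surface. World frame = base frame: x ahead of the robot, y to its left, z up, the work surface at z = 0. Lengths are in m, angles in degrees, forces in N, time in s.
With the tool pointing down it reaches from about 0.3 to 0.75 m from the base axis. Payload 8.5 kg.
Tool frame: the origin (TCP) lies at the very end of the fingers, on their centre line; the grasp point (between the pads) lies 19 mm behind it (env.tcp_to_grasp is the distance from the TCP to the grasp point, in m); z points along the fingers, y is the line along which they close (so a half turn about z gives the same grasp; the last joint's range is limited). The gripper opens to 85 mm and grips with 20 to 120 N. Pads are 22 mm wide; open, the fingers measure 114 mm over their backs; the gripper's body (76 mm by 85 mm) begins 54 mm behind the grasp point. The pads swing forward as they close: fully open they stand 13 mm farther back than shut.
Start: joints at [61.576, 21.807, 74.336, -0, 83.858, -12.336], TCP at [0.152, 0.528, 0.231] pointing down, gripper open.
Joint ranges: [-178.18, 178.18], [-50.72, 133.34], [12.68, 142.11], [-81.47, 261.47], [9.98, 163.14], [-165.26, 165.26]. Speed limits (degrees/s): [136.94, 136.94, 180, 180, 180, 180].

### API

Orientations are given as a 3x3 rotation matrix whose columns are the frame's x, y, z axes.
In Python, from rig import status, get_image, env gives the robot as it stands.
- The arm moves only by the shell command python3 -m handwheel 'ROWS' [FORCE]. ROWS is text: rows parted by semicolons, each of 7 numbers parted by spaces: the shift along the world's x, y, z in cm, then the turn, a rotation vector about the world's x, y, z in degrees, then the opening, from 0 (shut) to 1 (fully open). In form: dx dy dz wx wy wz gripper; .... A call has 1 to 8 rows; each row is the pose to reach, as a shift and turn from the pose commanded when the call began; what a row does not reach only later rows make up. A row lasts 1/12 s, in which the tool goes at most 41.7 mm and 7.16 degrees, less where a joint would pass 70% of its speed; a pose out of reach is approached as far as the arm can. A call with a gripper value outside its range is refused whole. The fingers move at their own pace and stop on an object; FORCE is the grip in N (left out, the last holds). Time passes only in rows, so rows that repeat a pose let the fingers close. It gives the time, the measured TCP pose, the force, the opening and the grip force at its end, in the units of the state.
- status.observe(): the state, without advancing time (a new reading comes with each control period).
- get_image(name): name is "scene" or "side" or "wrist"; returns a dict with "color" (420x560x3 uint8, red, green, blue), "vertical_fov" (degrees; the focal length in pixels is half the picture's height over the tangent of half this angle, whatever the lens; pixels are square), "cx", "cy" (the principal point, pixels), "xyz" and "orientation" of the camera in the world. Camera axes: x right, y down, z forward; pixel columns grow to the right and rows downward; lengths in m; the calibration is good to about 2 mm. The wrist camera is an equidistant fisheye: a pixel r from the principal point sees the ray r / f radians off the axis. A picture is of the moment at which its call begins. There is no depth.
- env.close_job(): hands the job in; it is judged then, once.
The state is a dict: "time_s": time; "q": joint angles; "qvel": joint speeds; "joint_efforts": joint torques, N m; "position": TCP position; "tool_rot": TCP orientation; "ft_force": force on the tool from outside, world axes, zero at the start; "wrist_torque": the same for the moment, N m; "grip_width": finger opening in m; "gripper_force": force on a finger pad.
Only numpy, scipy, OpenCV 4.12 (cv2) and the standard library are available. Lean on these libraries where they do the work, as an engineer would, in place of code of your own. Each camera call takes 0.05 s, during which the arm holds its last target. There are 200 camera calls.

## Working session

There is one attempt and no reset: what is moved stays moved. The work goes in short steps, Python scripts to look and compute and a shell command to move; the robot and the scene stay as the last step left them, time stands still between calls to the robot, and variables do not carry over. Pictures are saved under pics/ and viewed, at most 10 in all, crops included, and the job is handed in when it is done.

```bash
mkdir -p pics; cat > h.py <<'E'
import numpy as np, cv2
from rig import status, get_image, env
def snap(n,f):
    im=get_image(n); cv2.imwrite(f'pics/{f}.png',im['color'][:,:,::-1]); np.save(f'pics/{f}.npy',im,allow_pickle=True); return im
def load(f): return np.load(f'pics/{f}.npy',allow_pickle=True).item()
def ray(im,u,v):
    f=210/np.tan(np.radians(im['vertical_fov'])/2)
    d=np.array([(u-im['cx'])/f,(v-im['cy'])/f,1.]); d/=np.linalg.norm(d)
    return np.array(im['xyz']),np.array(im['orientation'])@d
def tri(a,pa,b,pb):
    o1,d1=ray(a,*pa);o2,d2=ray(b,*pb)
    s=np.linalg.lstsq(np.c_[d1,-d2],o2-o1,rcond=None)[0]
    p,q=o1+s[0]*d1,o2+s[1]*d2
    return (p+q)/2,np.linalg.norm(p-q)
def plane(im,p,z):
    o,d=ray(im,*p); return o+d*(z-o[2])/d[2]
E
python3 - <<'E'
from h import *
for n in('scene','side'):
    im=snap(n,n+'0'); print(n,im['xyz'],im['vertical_fov'],np.round(im['orientation'],3).tolist())
print(status.observe()['time_s'])
E
```

```text
scene [ 1.43068314 -0.32503465  1.19318623] 47.326118317381486 [[0.36, 0.707, -0.608], [0.933, -0.274, 0.233], [-0.002, -0.652, -0.759]]
side [ 0.36283691 -0.99004658  1.02108062] 43.879111900035966 [[0.987, -0.099, 0.128], [-0.161, -0.647, 0.745], [0.009, -0.756, -0.655]]
0.1
```

View pics/scene0.png

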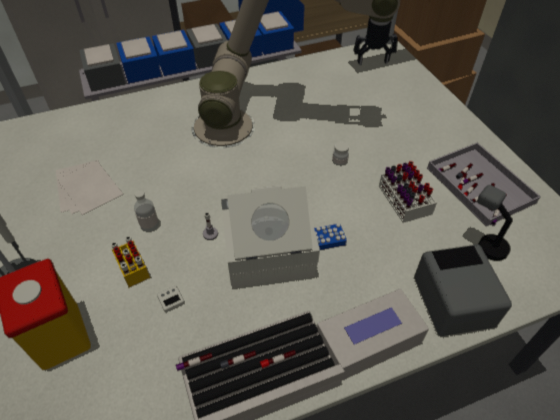

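View pics/side0.png

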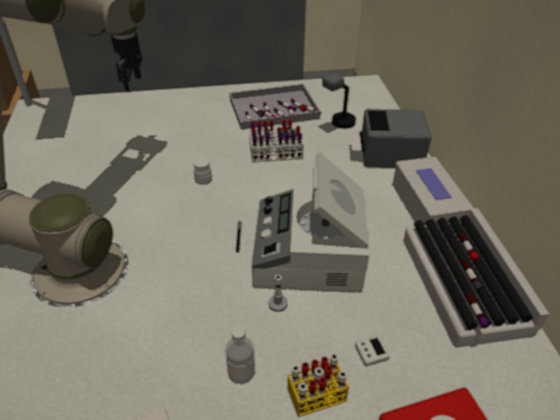

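Scene view: the centrifuge is seen from behind with its lid open (around 270,230). Side view: the panel is at about (270,230), with the rocker at (270,248), START at (266,233), STOP above it, and the tube stand at (278,295). I'll enlarge both.

```bash
python3 - <<'E'
from h import *
a=cv2.imread('pics/side0.png')[180:295,240:380]; cv2.imwrite('pics/sidec.png',cv2.resize(a,None,fx=5,fy=5,interpolation=cv2.INTER_CUBIC))
a=cv2.imread('pics/scene0.png')[180:290,195:350]; cv2.imwrite('pics/scenec.png',cv2.resize(a,None,fx=5,fy=5,interpolation=cv2.INTER_CUBIC))
E
```

```text
(no output)
```

View pics/sidec.png

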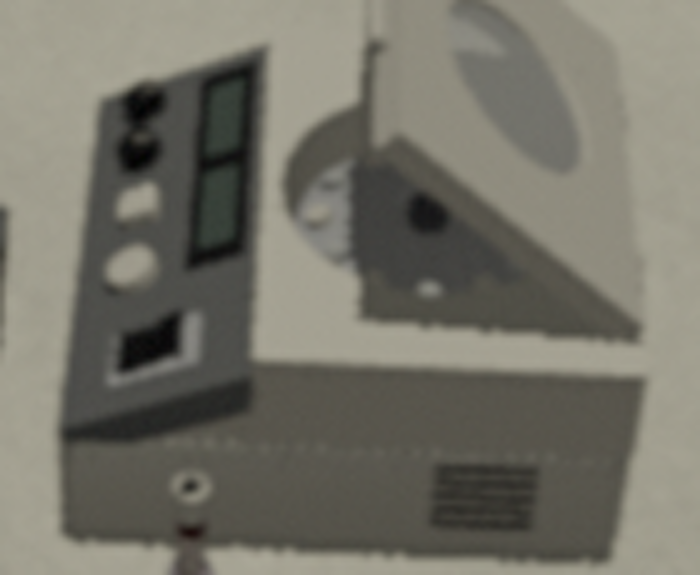

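View pics/scenec.png

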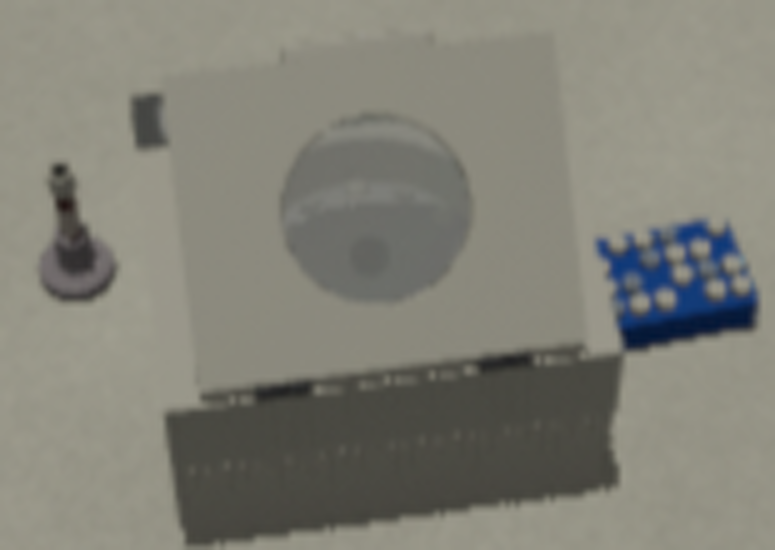

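Side crop: rocker (150,343), round START (131,268), square STOP (137,203), and the lid's front right corner at about (392,138). Scene crop: back top corners (168,412) and (620,352), and lid front corners (165,75) and (555,35).

```bash
cat > m.py <<'E'
from h import *
from scipy.optimize import least_squares
S=load('side0');C=load('scene0')
sp=lambda X,Y:(240+X/5-.4,180+Y/5-.4)
cp=lambda X,Y:(195+X/5-.4,180+Y/5-.4)
obs=[(C,cp(168,412),(.14,-.125,.14)),(C,cp(620,352),(.14,.125,.14)),(S,sp(645,377),(.14,-.125,.14)),(S,sp(65,535),(-.14,-.125,0)),(S,sp(608,560),(.14,-.125,0)),(S,sp(62,432),(-.14,-.125,.085)),(C,cp(185,543),(.14,-.125,0)),(C,cp(617,485),(.14,.125,0))]
def T(p,l): c,s=np.cos(p[2]),np.sin(p[2]); return np.array([p[0]+c*l[0]-s*l[1],p[1]+s*l[0]+c*l[1],l[2]])
def res(p):
    r=[]
    for im,px,l in obs:
        o,d=ray(im,*px); v=T(p,l)-o; r+=list((v-d*(v@d))*1000)
    return r
s=least_squares(res,[.55,0,0]);p=s.x
E
cat > m2.py <<'E'
from m import *
print('pose',p,'yaw',np.degrees(p[2]));print(np.round(np.linalg.norm(np.reshape(s.fun,(-1,3)),axis=1),1))
c,sn=np.cos(p[2]),np.sin(p[2]);X=np.array([c,sn,0]);Y=np.array([-sn,c,0]);sl=.442
U=X*np.cos(sl)+np.array([0,0,np.sin(sl)]);N=-X*np.sin(sl)+np.array([0,0,np.cos(sl)])
P0=T(p,(-.14,0,.085))
print('U',U,'N',N)
for n,px,h in [('start',sp(131,266),.009),('stop',sp(137,201),.009),('rocker',sp(152,343),.010)]:
    o,d=ray(S,*px);q=o+d*(((P0+N*h-o)@N)/(d@N)); print(n,q,'slope',(q-P0)@U,'y',(q-P0)@Y)
fr,e=tri(C,cp(165,75),S,sp(392,138)); print('lid front right',fr,e,'local',(fr-P0)@X-.14,(fr-P0)@Y)
for nm,x in(('hinge',.14),):
  pass
print('hingeR',plane(C,cp(200,395),.14), [((plane(C,cp(a,b),.14)-P0)@X-.14) for a,b in((200,395),(583,350))])
st=status.observe();print(st['position'],np.round(st['tool_rot'],3).tolist())
E
python3 m2.py
```

```text
pose [ 0.59615538 -0.03698061 -0.20760747] yaw -11.895031567408509
[0.9 4.5 3.1 4.7 3.6 5.  3.8 4.1]
U [ 0.88448845 -0.18631085  0.42774812] N [-0.41856302  0.08816716  0.90389798]
start [ 0.48289775 -0.05093473  0.11012404] slope 0.03971720890355956 y -0.03699906833016002
stop [ 0.49265834 -0.00332611  0.11000003] slope 0.0394272935996944 y 0.011599089774892001
rocker [ 0.48448187 -0.11376668  0.11809261] slope 0.05623316480665774 y -0.0981553052277932
lid front right [ 0.58801838 -0.14256414  0.26217305] 0.0027582165124798545 local 0.013800533912291135 -0.10499351231050913
hingeR [ 0.70404717 -0.16869249  0.14      ] [np.float64(0.13272337192919992), np.float64(0.13668261806567816)]
[0.15228094 0.52821657 0.23078904] [[-0.961, 0.277, -0.001], [0.277, 0.961, -0.001], [0.0, -0.001, -1.0]]
```

```bash
cat >> m2.py <<'E'
from scipy.spatial.transform import Rotation as Ro
Rt=np.c_[-U,np.cross(-N,-U),-N]
def go(sx,y,h):
    q=P0+U*sx+Y*y+N*h; st=status.observe()
    print('to',np.round(q,4),'shift cm',np.round((q-st['position'])*100,2),'rot',np.round((Ro.from_matrix(Rt@np.array(st['tool_rot']).T)).as_rotvec(degrees=True),2))
E
sed -i "s/^print('hingeR.*//" m2.py
python3 -c "
from m2 import *
go(.045,-.068,.12)" | tail -1
```

```text
to [ 0.4347 -0.0725  0.2127] shift cm [ 28.24 -60.07  -1.81] rot [ -6.06 -24.61   4.14]
```

```bash
python3 -m handwheel '1.8 -3.8 1 0 0 0 0;3.6 -7.6 2 0 0 0 0;5.4 -11.4 3 -1 -4 1 0;7.2 -15.2 3 -2 -9 2 0;9 -19 3 -3 -14 3 0;10.8 -22.8 3 -4 -18 4 0;12.6 -26.6 3 -6 -24.6 4.1 0;14.4 -30.4 3 -6 -24.6 4.1 0'; python3 -m handwheel '1.7 -3.7 -.5 0 0 0 0;3.4 -7.4 -1 0 0 0 0;5.1 -11.1 -1.5 0 0 0 0;6.8 -14.8 -2 0 0 0 0;8.5 -18.5 -2.5 0 0 0 0;10.2 -22.2 -3 0 0 0 0;12 -26 -4 0 0 0 0;13.8 -29.7 -4.8 0 0 0 0'; python3 -m handwheel '0 0 0 0 0 0 0;0 0 0 0 0 0 0'; python3 - <<'E'
from h import *
im=snap('wrist','w1'); print(im['xyz'],im['vertical_fov'],im['cx'],im['cy'],np.round(im['orientation'],3).tolist())
st=status.observe();print(st['position'],np.round(st['tool_rot'],3).tolist(),st['grip_width'])
E
```

```text
time_s: 0.77
position: [0.2917, 0.2286, 0.2603]
tool_rot: [[-0.884, 0.202, 0.422], [0.182, 0.979, -0.088], [-0.431, -0.001, -0.902]]
ft_force: [1.2, 1.3, -0.6]
grip_width: -0.0001
gripper_force: 0.0
time_s: 1.43
position: [0.4254, -0.0559, 0.2161]
tool_rot: [[-0.884, 0.207, 0.42], [0.188, 0.978, -0.087], [-0.429, 0.002, -0.903]]
ft_force: [0.4, 1.6, 0.3]
grip_width: 0.0001
gripper_force: 0.0
time_s: 1.6
position: [0.4253, -0.0554, 0.2154]
tool_rot: [[-0.884, 0.21, 0.417], [0.192, 0.978, -0.087], [-0.426, 0.003, -0.905]]
ft_force: [-0.1, 0.8, 0.0]
grip_width: -0.0003
gripper_force: 0.0
[ 0.30763715 -0.03027807  0.31656223] 65.70646984690485 275.7475060847244 209.2834529316598 [[0.21, 0.747, 0.631], [0.978, -0.162, -0.134], [0.002, 0.645, -0.764]]
[ 0.42491073 -0.05393576  0.21567985] [[-0.885, 0.208, 0.417], [0.189, 0.978, -0.086], [-0.426, 0.003, -0.905]] 9.096168974450501e-05
```

View pics/w1.png

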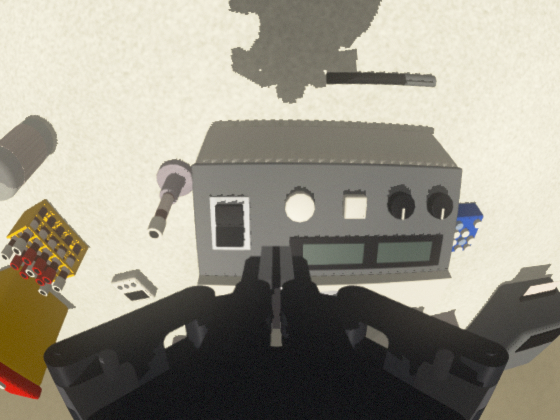

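Wrist view: rocker bezel spans (212–249, 197–250) with its lid-side half at about (229,237), START is at (299,207), STOP at (354,206), and the tube stand is to the left at (170,185). Now to refine those positions.

```bash
cat >> h.py <<'E'
def fray(im,u,v):
    f=210/np.tan(np.radians(im['vertical_fov'])/2)
    x,y=u-im['cx'],v-im['cy'];r=np.hypot(x,y);t=r/f
    d=np.array([x/r*np.sin(t),y/r*np.sin(t),np.cos(t)]); return np.array(im['xyz']),np.array(im['orientation'])@d
E
cat > a.py <<'E'
from m2 import *
W=load('w1')
def hit(u,v,h):
    o,d=fray(W,u,v);q=o+d*(((P0+N*h-o)@N)/(d@N)); return q
for n,u,v,h in [('start',299,207,.009),('stop',354,206,.009),('bezel',230.5,223.5,.003),('frontR',195,163,0),('frontL',461,168,0),('backR',199,280,0),('bz up',231,250,.003),('bz low',231,197,.003)]:
    q=hit(u,v,h); print(n,np.round(q,4),'slope %.4f y %.4f'%((q-P0)@U,(q-P0)@Y))
w=fray(W,299,207);o2,d2=ray(S,*sp(131,266))
s2=np.linalg.lstsq(np.c_[w[1],-d2],o2-w[0],rcond=None)[0]; A,B=w[0]+s2[0]*w[1],o2+s2[1]*d2
print('tri start',(A+B)/2,np.linalg.norm(A-B),((A+B)/2-P0)@N)
go(.070,-.098,.03)
E
python3 a.py | tail -10
```

```text
start [ 0.4809 -0.0472  0.1088] slope 0.0367 y -0.0338
stop [ 0.4899 -0.0012  0.1085] slope 0.0360 y 0.0131
bezel [ 0.4855 -0.1082  0.1103] slope 0.0528 y -0.0925
frontR [ 0.4339 -0.1273  0.0849] slope -0.0002 y -0.1218
frontL [0.4856 0.1099 0.0857] slope 0.0016 y 0.1210
backR [ 0.5305 -0.1522  0.1321] slope 0.1100 y -0.1263
bz up [ 0.5073 -0.1136  0.1209] slope 0.0775 y -0.0932
bz low [ 0.465  -0.1025  0.1002] slope 0.0292 y -0.0911
tri start [ 0.4831996  -0.04733676  0.10639404] 0.0004878079950485036 0.00581933880565632
to [ 0.4883 -0.1144  0.1421] shift cm [ 6.34 -6.05 -7.36] rot [-0.18 -0.07  0.11]
```

```bash
python3 -m handwheel '1.5 -1.5 -1.6 0 0 0 0;3 -3 -3.2 0 0 0 0;4.4 -4.2 -4.8 0 0 0 0;5.9 -5.6 -6.8 0 0 0 0;5.9 -5.6 -6.8 0 0 0 0;5.9 -5.6 -6.8 0 0 0 0'; cat > w.py <<'E'
from m2 import *
st=status.observe();d=np.array(st['position'])-P0
print('slope %.4f y %.4f h %.4f'%(d@U,d@Y,d@N),'F.N %.1f'%(np.array(st['ft_force'])@N),np.round(Rt.T@np.array(st['tool_rot']),3).tolist())
E
python3 w.py|tail -1
```

```text
time_s: 2.15
position: [0.484, -0.1081, 0.1476]
tool_rot: [[-0.886, 0.204, 0.417], [0.186, 0.979, -0.084], [-0.426, 0.003, -0.905]]
ft_force: [0.2, 0.5, -0.1]
grip_width: -0.0002
gripper_force: 0.0
slope 0.0673 y -0.0927 h 0.0374 F.N -0.1 [[1.0, 0.0, 0.002], [-0.0, 1.0, 0.004], [-0.002, -0.004, 1.0]]
```

Lined up with the rocker's upper half. Pressing along −N.

```bash
python3 -m handwheel '.4 -.1 -.9 0 0 0 0;.8 -.2 -1.8 0 0 0 0;1.0 -.25 -2.2 0 0 0 0;1.0 -.25 -2.2 0 0 0 0'; python3 w.py|tail -1; python3 -m handwheel '.1 0 -.2 0 0 0 0;.2 0 -.4 0 0 0 0;.2 0 -.4 0 0 0 0'; python3 w.py|tail -1
```

```text
time_s: 2.48
position: [0.494, -0.1108, 0.1266]
tool_rot: [[-0.885, 0.204, 0.419], [0.186, 0.979, -0.085], [-0.427, 0.002, -0.904]]
ft_force: [0.2, -0.3, 0.5]
grip_width: 0.0001
gripper_force: 0.0
slope 0.0677 y -0.0933 h 0.0139 F.N 0.3 [[1.0, 0.0, 0.0], [-0.0, 1.0, 0.003], [-0.0, -0.003, 1.0]]
time_s: 2.73
position: [0.4965, -0.1118, 0.1228]
tool_rot: [[-0.884, 0.206, 0.42], [0.187, 0.979, -0.086], [-0.429, 0.002, -0.903]]
ft_force: [0.1, 1.5, 2.2]
grip_width: -0.0003
gripper_force: 1.0
slope 0.0685 y -0.0937 h 0.0094 F.N 2.1 [[1.0, -0.001, -0.001], [0.001, 1.0, 0.002], [0.001, -0.002, 1.0]]
```

```bash
python3 -m handwheel '.1 0 -.2 0 0 0 0;.2 0 -.4 0 0 0 0;.2 0 -.4 0 0 0 0'|sed -n 4p; python3 w.py|tail -1;  python3 -m handwheel '.1 0 -.2 0 0 0 0;.1 0 -.2 0 0 0 0'|sed -n 4p; python3 w.py|tail -1
```

```text
ft_force: [-23.5, 2.9, 36.5]
slope 0.0687 y -0.0936 h 0.0069 F.N 43.0 [[1.0, 0.001, -0.003], [-0.001, 1.0, 0.001], [0.003, -0.001, 1.0]]
ft_force: [-42.9, 4.1, 62.3]
slope 0.0688 y -0.0935 h 0.0064 F.N 74.6 [[1.0, 0.002, -0.004], [-0.002, 1.0, 0.0], [0.004, -0.0, 1.0]]
```

Hit a hard stop (fingers pressing). Backing off to check the result.

```bash
python3 -m handwheel '-.6 .1 1.4 0 0 0 0;-1.8 .4 4 0 0 0 0;-3.2 .7 7 0 0 0 0;-4.5 1 10 0 0 0 0;-4.5 1 10 0 0 0 0'|sed -n 2p; python3 - <<'E'
from h import *
W=snap('wrist','w2');S=snap('side','s2')
a=W['color'][150:300,160:300];b=load('w1')['color'][150:300,160:300];c=S['color'][220:280,240:320]
k=lambda x,w,h:cv2.resize(x,(w,h),interpolation=cv2.INTER_CUBIC)
cv2.imwrite('pics/cmp.png',np.hstack([k(b,280,300),k(a,280,300),k(c,240,300)])[:,:,::-1])
E
```

```text
position: [0.4542, -0.1023, 0.2213]
```

View pics/cmp.png

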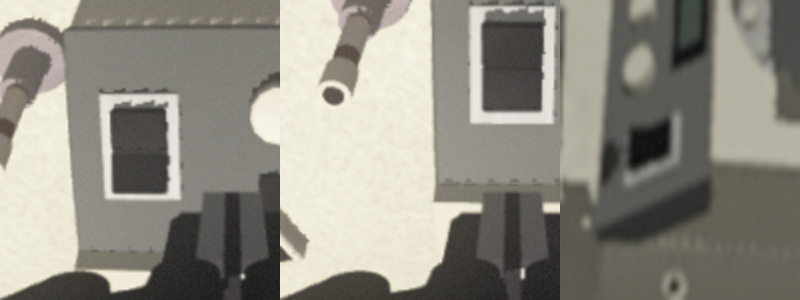

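The right-hand views show the rocker has flipped: its lower half is now proud, so power is on. Next I go up and over the lid with the tool vertical.

```bash
python3 -m handwheel '0 0 4 1.3 6.2 0 0;0 0 8 2.6 12.4 0 0;0 1 11.5 3.9 18.6 0 0;3.5 2 12 5.2 24.8 0 0;7.3 3 12 5.2 24.8 0 0;11.3 4 12 5.2 24.8 0 0;15.3 5 12 5.2 24.8 0 0;18.9 5.5 11 5.2 24.8 0 0'; python3 -m handwheel '0 0 0 0 0 0 0;0 0 0 0 0 0 0' | sed -n 2,4p; python3 - <<'E'
from h import *
S=snap('side','s3')['color'];cv2.imwrite('pics/s3c.png',cv2.resize(S[110:295,230:400],None,fx=3,fy=3,interpolation=cv2.INTER_CUBIC)[:,:,::-1])
E
```

```text
time_s: 4.33
position: [0.6399, -0.0467, 0.3263]
tool_rot: [[-0.979, 0.206, -0.0], [0.206, 0.979, 0.002], [0.001, 0.002, -1.0]]
ft_force: [0.3, -1.1, 0.9]
grip_width: -0.0006
gripper_force: 0.0
position: [0.6389, -0.0476, 0.3221]
tool_rot: [[-0.979, 0.205, -0.008], [0.205, 0.979, 0.004], [0.008, 0.002, -1.0]]
ft_force: [-1.0, -0.8, -0.4]
```

View pics/s3c.png

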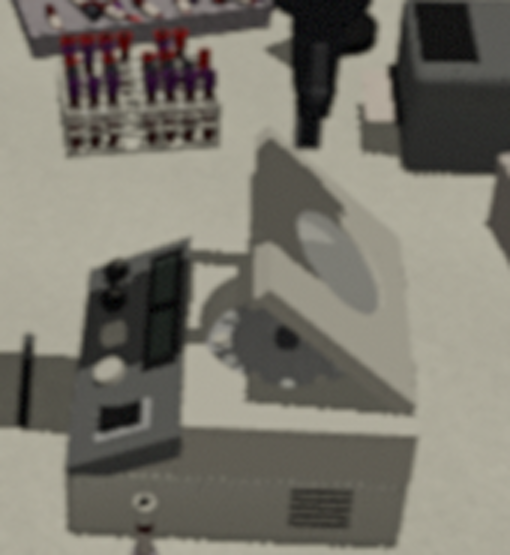

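The tip stands above and behind the lid's front edge, and the lid hasn't moved. Descending to contact.

```bash
python3 -m handwheel '.3 0 -2 0 0 0 0;.6 -.1 -4 0 0 0 0;.6 -.1 -5 0 0 0 0;.6 -.1 -6 0 0 0 0;.6 -.1 -6 0 0 0 0'|sed -n 2,4p;  python3 -m handwheel '0 0 -.7 0 0 0 0;0 0 -1.4 0 0 0 0;0 0 -1.4 0 0 0 0'|sed -n 2,4p
```

```text
position: [0.6416, -0.0492, 0.2663]
tool_rot: [[-0.978, 0.208, -0.003], [0.208, 0.978, 0.002], [0.003, 0.002, -1.0]]
ft_force: [-0.3, -0.2, 0.3]
position: [0.6426, -0.049, 0.2527]
tool_rot: [[-0.978, 0.207, -0.001], [0.207, 0.978, 0.002], [0.002, 0.002, -1.0]]
ft_force: [-0.3, -0.6, 0.2]
```

```bash
python3 -m handwheel '-.5 .1 -1 0 0 0 0;-1.4 .3 -2 0 0 0 0;-2.3 .5 -3 0 0 0 0;-3.1 .7 -4 0 0 0 0;-3.7 .8 -5 0 0 0 0;-4.2 .9 -6 0 0 0 0;-4.2 .9 -6 0 0 0 0'|sed -n 2,4p;  python3 -m handwheel '-.3 .1 -1 0 0 0 0;-.5 .1 -2 0 0 0 0;-.6 .1 -3 0 0 0 0;-.6 .1 -3 0 0 0 0'|sed -n 2,4p
```

```text
position: [0.6003, -0.0398, 0.1927]
tool_rot: [[-0.978, 0.207, -0.002], [0.207, 0.978, 0.002], [0.002, 0.002, -1.0]]
ft_force: [-0.5, -0.7, -0.6]
position: [0.5948, -0.0389, 0.1628]
tool_rot: [[-0.978, 0.207, -0.002], [0.207, 0.978, 0.002], [0.002, 0.002, -1.0]]
ft_force: [0.4, -0.2, 0.0]
```

```bash
python3 - <<'E'
from h import *
S=snap('side','s4')['color'];cv2.imwrite('pics/s4c.png',cv2.resize(S[130:295,230:400],None,fx=3.5,fy=3.5,interpolation=cv2.INTER_CUBIC)[:,:,::-1])
E
```

```text
(no output)
```

View pics/s4c.png

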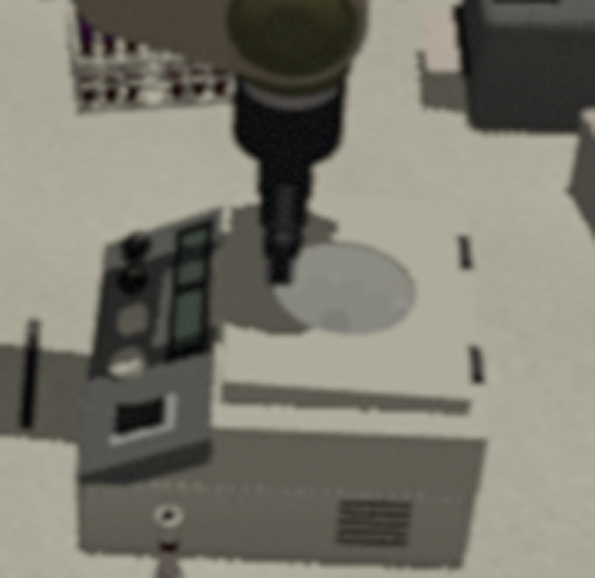

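The lid is nearly shut, with the tip at (282,280) on its front part. Continuing down until the seat resists.

```bash
python3 -m handwheel '0 0 -.3 0 0 0 0;0 0 -.6 0 0 0 0;0 0 -.6 0 0 0 0'|sed -n 2,4p;  python3 -m handwheel '0 0 -.2 0 0 0 0;0 0 -.4 0 0 0 0;0 0 -.4 0 0 0 0'|sed -n 2,4p
```

```text
position: [0.5954, -0.0391, 0.1576]
tool_rot: [[-0.978, 0.207, 0.0], [0.207, 0.978, 0.001], [-0.0, 0.002, -1.0]]
ft_force: [-1.0, -0.8, -0.2]
position: [0.5954, -0.0391, 0.1559]
tool_rot: [[-0.978, 0.207, 0.002], [0.207, 0.978, 0.001], [-0.002, 0.001, -1.0]]
ft_force: [-6.6, 1.1, 16.3]
```

```bash
python3 -m handwheel '0 0 -.1 0 0 0 0;0 0 -.1 0 0 0 0;0 0 -.1 0 0 0 0'|sed -n 4p; python3 -m handwheel '0 0 2 0 0 0 0;0 0 6 0 0 0 0;0 0 6 0 0 0 0'|sed -n 2p; python3 -c "
from m2 import *
go(.038,-.035,.05)"|tail -1
```

```text
ft_force: [-9.6, 2.1, 22.6]
position: [0.5974, -0.0395, 0.2194]
to [ 0.4646 -0.045   0.1464] shift cm [-13.28  -0.55  -7.29] rot [-5.150e+00 -2.414e+01  2.000e-02]
```

```bash
python3 -m handwheel '-4 -.2 0 -1.3 -6 0 0;-8 -.4 0 -2.6 -12 0 0;-12 -.5 0 -3.9 -18 0 0;-13.3 -.5 -2.5 -5.1 -24.1 0 0;-13.3 -.5 -5.5 -5.1 -24.1 0 0;-13.3 -.5 -7.3 -5.1 -24.1 0 0;-13.3 -.5 -7.3 -5.1 -24.1 0 0'|sed -n 4p; python3 w.py|tail -1; python3 - <<'E'
from h import *
S=snap('side','s5')['color'];W=snap('wrist','w5')['color']
k=lambda x,w,h:cv2.resize(x,(w,h),interpolation=cv2.INTER_CUBIC)
cv2.imwrite('pics/c5.png',np.hstack([k(S[180:290,235:385],400,300),k(W[100:325,140:440],400,300)])[:,:,::-1])
E
```

```text
ft_force: [-0.7, 0.5, -0.1]
slope 0.0297 y -0.0344 h 0.0434 F.N 0.2 [[1.0, -0.002, 0.018], [0.002, 1.0, 0.002], [-0.018, -0.002, 1.0]]
```

View pics/c5.png

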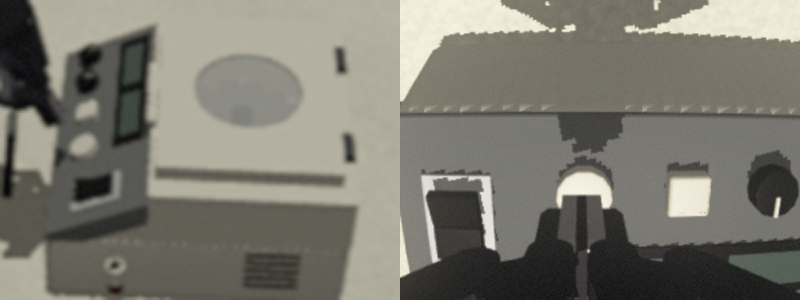

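The lid lies shut, the rocker is on, and the tip is lined up sideways with START. It needs to move 8 mm up the slope, then press.

```bash
python3 -m handwheel '.7 -.2 .3 0 0 0 0;1.1 -.2 -.7 0 0 0 0;1.5 -.3 -1.5 0 0 0 0;1.8 -.4 -2 0 0 0 0;1.8 -.4 -2 0 0 0 0;1.8 -.4 -2 0 0 0 0'|sed -n 4p; python3 w.py|tail -1
```

```text
ft_force: [-0.6, -0.2, -0.2]
slope 0.0410 y -0.0347 h 0.0188 F.N 0.1 [[1.0, -0.001, 0.013], [0.001, 1.0, 0.001], [-0.013, -0.001, 1.0]]
```

```bash
python3 -m handwheel '.1 0 -.5 0 0 0 0;.2 -.1 -1 0 0 0 0;.3 -.1 -1.2 0 0 0 0;.3 -.1 -1.2 0 0 0 0'|sed -n 4p; python3 w.py|tail -1; python3 -m handwheel '.1 0 -.2 0 0 0 0;.1 0 -.3 0 0 0 0;.1 0 -.3 0 0 0 0'|sed -n 4p; python3 w.py|tail -1
```

```text
ft_force: [-2.0, -1.3, 3.1]
slope 0.0384 y -0.0352 h 0.0064 F.N 3.6 [[1.0, -0.001, 0.013], [0.001, 1.0, 0.001], [-0.013, -0.001, 1.0]]
ft_force: [-7.5, -1.3, 12.7]
slope 0.0385 y -0.0350 h 0.0042 F.N 14.5 [[1.0, -0.0, 0.011], [0.0, 1.0, 0.001], [-0.011, -0.001, 1.0]]
```

14.5 N means the key is fully in. Hold briefly, then release.

```bash
python3 -m handwheel '0 0 -.1 0 0 0 0;0 0 -.1 0 0 0 0'|sed -n 4p; python3 -m handwheel '-.4 .1 1 0 0 0 0;-1.5 .3 3 0 0 0 0;-3 .6 6 0 0 0 0;-4.5 1 9 0 0 0 0;-4.5 1 9 0 0 0 0;-4.5 1 9 0 0 0 0'|sed -n 1,4p; python3 - <<'E'
from h import *
S=snap('side','s6')['color'];W=snap('wrist','w6')['color']
k=lambda x,w,h:cv2.resize(x,(w,h),interpolation=cv2.INTER_CUBIC)
cv2.imwrite('pics/c6.png',np.hstack([k(S[180:290,235:385],400,300),k(W[75:300,140:440],400,300)])[:,:,::-1])
E
```

```text
ft_force: [-12.6, -0.5, 22.4]
time_s: 9.62
position: [0.4393, -0.039, 0.1948]
tool_rot: [[-0.888, 0.206, 0.411], [0.187, 0.979, -0.086], [-0.42, 0.001, -0.908]]
ft_force: [0.7, -0.2, -0.4]
```

View pics/c6.png

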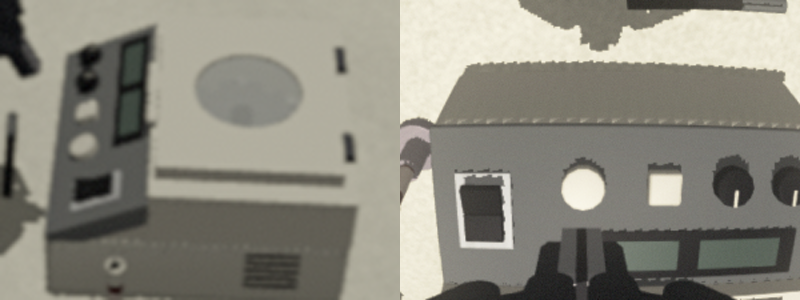

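The final view shows the rocker on, the lid shut, START and STOP up, and the arm clear of everything.

```bash
python3 -c "
from rig import env
print(env.close_job())"
```

```text
the job is handed in; nothing more can be done
None
```

The job is handed in: I switched the power on, pushed the lid fully shut, then pressed START fully in and let go, and the last pictures show all three as required, but the hand-in gave no verdict.

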